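Clamp a specimen carrier on the imaging stage

TASK

Load the specimen carrier into the imaging stage: press the clamp's tail tab down until its jaw is fully up, slide the carrier along the deck under the jaw until it is hard against the stop, then press the jaw down onto the carrier firmly, holding about 12 N for a moment, and leave it clamped. Work gently, never pushing the clamp or the carrier with more than 25 N, and leave the glassware and other things on the bench where they are.

Things in the scene. Friction and masses are not known exactly. Their poses are not given: they have to be found in the camera images.
- stage: black fixture fixed to the bench, 280 (x) x 84 (y) x 20 mm, placed and turned differently each time; origin at the centre of its underside, z up. Its flat top, 20 mm up, is the deck; the carrier is slid on it towards +x. Two guide rails 4 mm tall, 50 mm apart, run along x from -120 to +35 mm. Two cheeks at x = 35 to 55 mm, 17 to 23 mm each side, 68 mm high above the bench, carry the clamp.
- stop_face (a point): foot of the fixed steel stop's face, on the deck at stage x = 35 mm; the face looks to stage -x, is 60 mm wide and 14 mm tall. The carrier is home when its front face (+x) is hard against it: its origin then is at stage x = -7 mm
- clamp (a joint): angle of the rocking clamp (rad): 0 = jaw fully down, 0.42 = fully up, hard end stops; starts at 0 to 0.08. An aluminium see-saw bar along the stage's x, 8 mm thick, pivoted at stage x = 45 mm, 55 mm above the bench: jaw end towards -x, tail tab towards +x. The hinge is stiff (0.16 N m: about 2.5 N to move it at the tail, 4 N at the jaw) and stays where it is left.
- tail_top (a point): where to press the tail: on the top face of the clamp's tail tab (28 mm along x, 34 mm along y, this point 12 mm from its outer edge), 64 mm from the pivot towards stage +x; it moves with the clamp and drops about 26 mm from jaw down to jaw up
- jaw_top (a point): centre of the jaw's top face (24 mm along x, 34 mm along y), 40 mm from the pivot towards stage -x, right above its rubber foot; moves with the clamp. The foot's underside is 29 mm lower: 10 mm above the deck at angle 0, on top of a carrier at about 0.1, 28 mm above the deck at 0.42. Of a press here the hinge's drag takes 4 N, the rest reaches the carrier
- carrier: loose flat aluminium plate with a round glass window, 84 (x) x 46 (y) x 14 mm, 0.15 to 0.31 kg, no handle; origin at the centre of its underside, axes along the stage's. It lies on the deck between the guide rails (2 mm play each side), 45 to 72 mm short of the stop, its back face (-x) free to push.
- dish_large: bystander: closed Petri dish, 90 mm across, 15.5 mm tall; origin at the centre of its underside; leave alone
- dish_small: bystander: closed Petri dish, 60 mm across, 15.5 mm tall; origin at the centre of its underside; leave alone
- stain_jar: bystander: small capped jar, 40 mm across, 50 mm tall; origin at the centre of its underside; leave alone
- spatula: bystander: steel double-ended lab spatula lying flat, 167 mm long, 16 mm wide; origin at the centre of its underside; leave alone
- flask_a: bystander: conical flask, 74 mm across, 110 mm tall; origin at the centre of its underside; leave alone
- flask_b: bystander: conical flask, 74 mm across, 110 mm tall; origin at the centre of its underside; leave alone
- beaker: bystander: glass beaker, 70 mm across, 80 mm tall; origin at the centre of its underside; leave alone

How it is judged (in metres and radians):
On the way, in this order (a step that is already met when the one before it is completed fails the run):
1. the jaw is fully up (clamp angle above 0.39 rad) (value of joint clamp above 0.39 rad), for 0.2 s.
2. the carrier is hard against the stop (within 2 mm), flat on the deck, with the jaw still up (above 0.2 rad) (x of carrier in the frame of stage above -0.009 m and z of carrier in the frame of stage between 0.017 and 0.0225 m and value of joint clamp above 0.2 rad), for 0.2 s.
3. the jaw presses on the seated carrier with more than 5 N (x of carrier in the frame of stage above -0.009 m and z of carrier in the frame of stage between 0.017 and 0.0225 m and contact force between clamp and carrier above 5 N), for 0.2 s.
At the end, for the whole second after the job is handed in: The carrier rests flat on the deck (within 3 mm), within 2 mm of the stop, at rest, with the jaw down on it: clamp angle between 0.05 and 0.13 rad (x of carrier in the frame of stage above -0.009 m and z of carrier in the frame of stage between 0.017 and 0.0225 m and value of joint clamp between 0.05 and 0.13 rad and linear speed of carrier below 0.01 m/s); the robot touches nothing.
It fails at once if the robot pushes the clamp with more than 25 N (contact force between any of the fingers, the arm and clamp above 25 N).
It fails at once if the robot pushes the carrier, or the jaw presses it, with more than 25 N (contact force between any of the fingers, the arm, clamp and carrier above 25 N).
It fails at once if a bystander is moved by more than 20 mm (distance of any of dish_large, dish_small, stain_jar, spatula, flask_a, flask_b, beaker from where it was at the start of the episode above 0.02 m).
It also fails if it takes over 64 s, if anything falls off the work surface, if the arm or the gripper's body presses on something with over 40 N, if the wrist force passes 120 N, or if a joint passes its speed limit or range.

ROBOT

A 6-joint arm with a two-finger parallel gripper is mounted at the origin on the work surface. World frame = base frame: x ahead of the robot, y to its left, z up, the work surface at z = 0. Lengths are in mm, angles in rad, forces in N, time in s.
With the tool pointing down it reaches from about 300 to 775 mm from the base axis. Payload 14.6 kg.
Tool frame: the origin (TCP) lies at the very end of the fingers, on their centre line; the grasp point (between the pads) lies 19 mm behind it; z points along the fingers, y is the line along which they close (so a half turn about z gives the same grasp; the last joint's range is limited). The gripper opens to 94 mm and grips with 3 to 60 N. Pads are 16 mm wide; open, the fingers measure 119 mm over their backs; the gripper's body (75 mm by 177 mm) begins 78 mm behind the grasp point.
Start: joints at [-1.333, 0.3, 1.521, -0, 1.321, -0.067], TCP at [165.049, -524.641, 176.146] pointing down, gripper open.
Joint ranges: [-3.03, 3.03], [-0.79, 2.21], [0.23, 2.52], [-1.04, 4.18], [0, 3.07], [-2.55, 2.55]. Speed limits (rad/s): [2.22, 2.22, 2.57, 3.14, 3.14, 3.14].

INTERFACE

Orientations are given as [roll, pitch, yaw] about the fixed x, y, z axes, in that order (R = Rz(yaw) Ry(pitch) Rx(roll)).
In Python, from cell import manip gives the robot as it stands.
- The arm moves only by the tool servo_tool, never from a script. Its argument "motion" is a list that holds one entry, the list of rows, each a list of 7 numbers: the shift along the world's x, y, z as a fraction of full scale, then the turn, a rotation vector about the world's x, y, z as a fraction of full scale, then the closure, from 0 (fully open) to 1 (shut). In form: [[[x, y, z, rx, ry, rz, gripper], ...]]. A call has 1 to 10 rows; each row is the pose to reach, as a shift and turn from the pose commanded when the call began, turning the shorter way round; what a row does not reach only later rows make up. Full scale, the value 1, is 0.5 m for a shift and pi rad for a turn. A row lasts 1/10 s, in which the tool goes at most 50 mm and 8.59 degrees, less where a joint would pass 70% of its speed; a pose out of reach is approached as far as the arm can. A call with a number of a shift or a turn outside -1 to 1 is refused whole. A call with a gripper value outside its range is refused whole. The fingers move at their own pace and stop on an object; "newtons" is the grip in N (left out, the last holds). Time passes only in rows, so rows that repeat a pose let the fingers close. It gives the time, the measured TCP pose, the force, the opening and the grip force at its end, in the units of the state.
- manip.read_state(): the state, without advancing time (a new reading comes with each control period).
- manip.camera(name): name is "scene" or "top" or "wrist"; returns a dict with "frame" (400x640x3 uint8, red, green, blue), "range_z" (400x640 float32, mm along the optical axis (not along the pixel's ray), 0 where there is no reading), "vfov" (degrees; the focal length in pixels is half the picture's height over the tangent of half this angle, whatever the lens; pixels are square), "cx", "cy" (the principal point, pixels), "cam_to_world" (4x4, takes a point from camera to world coordinates). Camera axes: x right, y down, z forward; pixel columns grow to the right and rows downward; lengths in mm; the calibration is good to about 2 mm. A picture is of the moment at which its call begins.
- manip.sign_off(): hands the job in; it is judged then, once.
The state is a dict: "clock": time; "joints": joint angles; "qd": joint speeds; "effort": joint torques, N m; "eef_pos": TCP position; "eef_rot": TCP orientation; "wrist_force": force on the tool from outside, world axes, zero at the start; "moment": the same for the moment, N m; "finger_gap": finger opening in mm; "finger_force": force on a finger pad.
Only numpy, scipy, OpenCV 4.12 (cv2) and the standard library are available. Lean on these libraries where they do the work, as an engineer would, in place of code of your own. Each camera call takes 0.05 s, during which the arm holds its last target. There are 200 camera calls.

## Working session

There is one attempt and no reset: what is moved stays moved. The work goes in short steps, Python scripts to look and compute and a tool call to move; the robot and the scene stay as the last step left them, time stands still between calls to the robot, and variables do not carry over. Pictures are saved under pics/ and viewed, at most 10 in all, crops included, and the job is handed in when it is done.

Besides the shell and the picture viewer there is one more tool, called after "Emit:" as name([rows], argument=value, ...), one row to a line, values as JSON. servo_tool: Moves the arm, as the interface text tells. Its arguments: {"type":"object","properties":{"motion":{"type":"array"},"newtons":{"type":"number"}},"required":["motion"]}

```bash
mkdir -p pics; ls; cat > h.py <<'E'
import numpy as np, cv2
from cell import manip
def grab(n,save=None):
    c=manip.camera(n)
    if save: cv2.imwrite('pics/'+save,c['frame'][:,:,::-1])
    f=200/np.tan(np.radians(c['vfov'])/2)
    z=c['range_z']; v,u=np.mgrid[0:400,0:640]
    P=np.stack([(u-c['cx'])/f*z,(v-c['cy'])/f*z,z],-1)
    T=np.array(c['cam_to_world']); W=P@T[:3,:3].T+T[:3,3]; W[z==0]=np.nan
    return c,W
E
python3 - <<'E'
from h import *
c,W=grab('top','top1.png'); np.savez('top1.npz',W=W,f=c['frame'])
c,W=grab('scene','scene1.png'); np.savez('scene1.npz',W=W,f=c['frame'])
print(manip.read_state())
E
```

```text
pics
{'clock': 0.1, 'joints': array([-1.33257894e+00,  3.00427486e-01,  1.52152399e+00, -2.42006355e-05,
        1.32068651e+00, -6.66146555e-02]), 'qd': array([ 8.94432499e-04, -2.64526134e-03,  1.47360185e-04,  9.10150941e-04,
       -1.01947237e-05,  3.16980351e-03]), 'effort': array([ 4.36982969e-03, -5.32633102e+01, -3.53280187e+01,  7.10854121e-02,
        2.34783569e-02, -7.55443648e-05]), 'eef_pos': array([ 164.99305234, -524.39006541,  175.63441658]), 'eef_rot': array([-3.14054808e+00, -4.61934920e-05,  3.04838024e-01]), 'wrist_force': array([ 0.27935182, -0.39843801,  0.29390033]), 'moment': array([ 0.06321289, -0.04176719, -0.00479049]), 'finger_force': 0.0, 'finger_gap': 94.05372357039003}
```

View pics/top1.png

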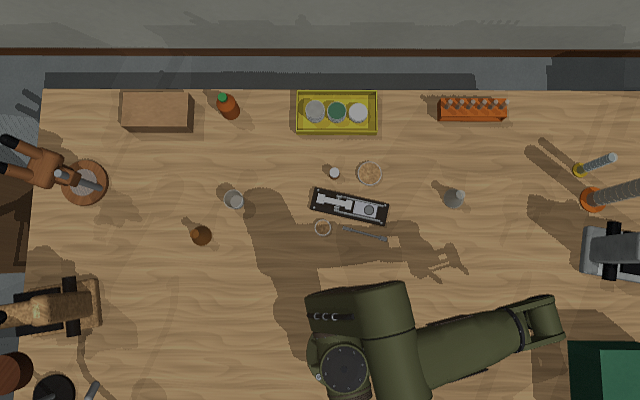

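View pics/scene1.png

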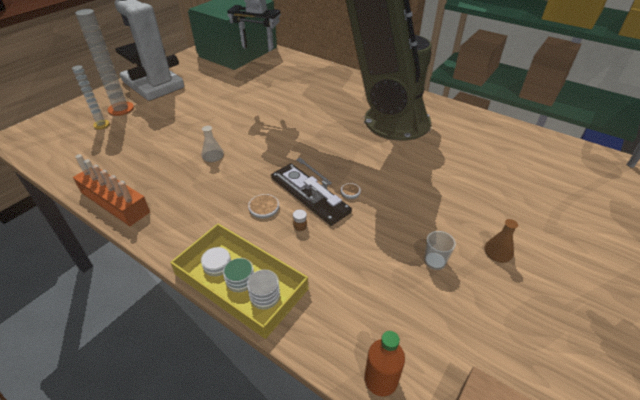

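The top view shows the stage at px (309–389, 187–226), with the carrier window at (370,210) on its right and the clamp on its left, so stage +x points left (about world +y). The small dish (322,227) and spatula (362,234) lie on the robot side, and the jar (334,173) and large dish (369,173) lie beyond.

```bash
python3 - <<'E'
from h import *
d=np.load('top1.npz');W,f=d['W'],d['f']
m=(f.max(2)<60)&(W[...,2]>8)&(W[...,2]<40)
m[:180]=0;m[232:]=0;m[:,:300]=0;m[:,400:]=0
p=W[m][:,:2].astype(np.float32)
(c,s,a)=cv2.minAreaRect(p);print(c,s,a,m.sum(),np.median(W[m][:,2]))
print(W[210,370],W[203,340],W[198,315],W[173,334],W[173,369],W[227,322],W[234,362])
E
```

```text
(516.6678466796875, -28.08184814453125) (279.61322021484375, 85.505859375) 77.47113800048828 864 19.364204122799265
[ 501.03347316 -103.53557086   23.20385237] [520.75482799   6.26404109  63.06554934] [543.44166617  96.41615265  24.70552473] [632.85234479  27.89120811  43.74844756] [ 640.19425831 -101.82943174    9.06786912] [438.87741322  70.19737608  13.26690058] [415.27333104 -75.5863424    2.64887877]
```

Emit:
servo_tool([
  [[0.33,0.5,0.2,0,0,0.15,1],[0.33,0.5,0.2,0,0,0.15,1],[0.33,0.5,0.2,0,0,0.2,1],[0.4,0.6,0.2,0,0,0.25,1],[0.5,0.75,0.2,0,0,0.3,1],[0.67,0.99,0.2,0,0,0.333,1],[0.67,0.99,0.2,0,0,0.333,1],[0.67,0.99,0.2,0,0,0.333,1],[0.67,0.99,0.2,0,0,0.333,1],[0.67,0.99,0.2,0,0,0.333,1]],
], newtons=20)

```text
clock: 1.1
eef_pos: [439.4, -117.1, 266.3]
eef_rot: [3.141, 0.0, 1.351]
wrist_force: [0.7, -0.8, 0.6]
finger_gap: 17.5
finger_force: 0.0
```

Emit:
servo_tool([
  [[0.28,0.4,0,0,0,0.05,1],[0.28,0.4,0,0,0,0.05,1],[0.28,0.4,0,0,0,0.05,1]],
])

```text
clock: 1.4
eef_pos: [525.5, 5.9, 266.0]
eef_rot: [-3.141, 0.0, 1.509]
wrist_force: [0.7, -1.5, -0.8]
finger_gap: 0.6
finger_force: 0.0
```

```bash
python3 - <<'E'
from h import *
c,W=grab('wrist','w1.png'); np.savez('w1.npz',W=W,f=c['frame']); s=manip.read_state();print(s['eef_pos'],s['eef_rot'],s['clock'],s['wrist_force'],np.round(c['cam_to_world'],2))
E
```

```text
[527.82545596  10.6351183  265.04749804] [-3.14068114e+00 -1.51260463e-03  1.51140388e+00] 1.45 [ 2.23399473  3.45848323 -1.15244034] [[ 1.0000e+00 -6.0000e-02 -2.0000e-02  5.3146e+02]
 [-6.0000e-02 -9.6000e-01 -2.7000e-01  8.2870e+01]
 [ 0.0000e+00  2.7000e-01 -9.6000e-01  4.7523e+02]
 [ 0.0000e+00  0.0000e+00  0.0000e+00  1.0000e+00]]
```

View pics/w1.png

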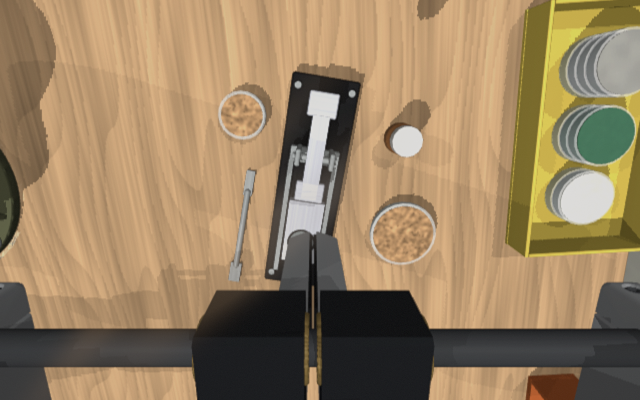

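The wrist view shows the tail tab at (323,104), the pivot at (316,158), the jaw at (309,190) and the carrier's front edge near row 203. The stage is clear of everything else.

```bash
python3 - <<'E'
from h import *
d=np.load('w1.npz');W,f=d['W'],d['f']
v,u=np.mgrid[0:400,0:640]
reg=(u>255)&(u<370)&(v>60)&(v<225)
m=(f.max(2)<60)&(W[...,2]>14)&(W[...,2]<27)&reg
p=W[m][:,:2].astype(np.float32)
print(cv2.minAreaRect(p),np.median(W[m][:,2]))
l,n=cv2.connectedComponents(m.astype(np.uint8))[::-1][0:2]
br=(f.min(2)>140)&reg
psi=np.radians(77.5);ux=np.array([np.cos(psi),np.sin(psi)]);uy=np.array([-ux[1],ux[0]]);o=np.array([516.7,-28.1])
S=np.stack([(W[...,:2]-o)@ux,(W[...,:2]-o)@uy,W[...,2]],-1)
np.save('S.npy',S)
# stage edges: dark deck points
q=S[m];print('deck x',np.percentile(q[:,0],[0.5,99.5]))
for a,b in[(-100,-60),(-60,-20),(60,90),(95,135)]:
  k=q[(q[:,0]>a)&(q[:,0]<b)];print(a,b,np.percentile(k[:,1],[1,99]))
for nm,z0,x0,x1 in[('tail',48,90,130),('bar',48,15,90),('jaw',48,-20,20)]:
  k=S[reg&(S[...,2]>z0)&(S[...,0]>x0)&(S[...,0]<x1)&(abs(S[...,1])<25)]
  print(nm,len(k),np.percentile(k,[1,50,99],axis=0).round(1))
k=S[reg&(S[...,2]>29)&(S[...,2]<40)&(S[...,0]<0)&(abs(S[...,1])<24)]
print('car',len(k),np.percentile(k,[1,50,99],axis=0).round(1))
for r in range(92,200,8): print(r,S[r,int(323-(r-104)*14/86)].round(1))
E
```

```text
((530.2947387695312, 17.328086853027344), (184.2194366455078, 82.76220703125), 77.15330505371094) 20.58152818297316
deck x [-40.407629   139.00857758]Traceback (most recent call last):
  File "<stdin>", line 16, in <module>
    return _quantile_unchecked(
        a, q, axis, out, overwrite_input, method, keepdims, weights)
    return _ureduce(a,
                    func=_quantile_ureduce_func,
    ...<5 lines>...
                    overwrite_input=overwrite_input,
                    method=method)
    r = func(a, **kwargs)
    result = _quantile(arr,
                       quantiles=q,
    ...<2 lines>...
                       out=out,
                       weights=wgt)
    slices_having_nans = np.isnan(arr[-1, ...])
                                  ~~~^^^^^^^^^
IndexError: index -1 is out of bounds for axis 0 with size 0
```

```bash
python3 - <<'E'
from h import *
d=np.load('w1.npz');W,f=d['W'],d['f'];S=np.load('S.npy')
v,u=np.mgrid[0:400,0:640]
reg=(u>255)&(u<370)&(v>60)&(v<280)&np.isfinite(S[...,2])
m=(f.max(2)<60)&(S[...,2]>14)&(S[...,2]<27)&reg
q=S[m]
for a,b in[(-40,-10),(60,90),(95,135)]:
  k=q[(q[:,0]>a)&(q[:,0]<b)]
  if len(k):print(a,b,np.percentile(k[:,1],[1,99]))
def st(nm,k):
  if len(k):print(nm,len(k),np.percentile(k,[2,50,98],axis=0).round(1).tolist())
for nm,z0,x0,x1 in[('tail',45,88,135),('bar',48,60,88),('cheekbar',48,15,88),('jaw',48,-25,20)]:
  st(nm,S[reg&(S[...,2]>z0)&(S[...,2]<80)&(S[...,0]>x0)&(S[...,0]<x1)&(abs(S[...,1])<27)])
st('car',S[reg&(S[...,2]>29)&(S[...,2]<40)&(S[...,0]<5)&(abs(S[...,1])<30)])
for r in range(88,235,7): print(r,S[r,int(323-(r-104)*14/86)].round(1),f[r,int(323-(r-104)*14/86)])
E
```

```text
-40 -10 [-43.38489424  37.13821757]
60 90 [-44.25784515  36.86975625]
95 135 [-44.46135671  36.88127537]
tail 852 [[89.2, -19.6, 53.6], [106.1, -3.4, 55.9], [120.9, 12.6, 57.8]]
bar 429 [[60.6, -12.9, 56.0], [74.2, -3.3, 57.9], [87.5, 6.2, 59.7]]
cheekbar 1425 [[16.0, -24.3, 56.0], [48.5, -3.1, 59.6], [86.1, 18.9, 69.1]]
jaw 590 [[-5.0, -19.3, 59.5], [7.1, -3.1, 62.0], [19.3, 13.1, 63.8]]
car 1276 [[-88.0, -25.2, 32.8], [-37.5, 0.7, 34.6], [-14.6, 19.0, 36.4]]
88 [126.2  -4.   20.2] [36 33 29]
95 [117.5  -3.1  54. ] [218 219 218]
102 [109.8  -3.2  54.9] [218 218 217]
109 [102.1  -3.2  56.8] [219 219 218]
116 [94.3 -3.4 56.6] [205 206 207]
123 [86.2 -2.4 56.6] [219 219 218]
130 [78.4 -2.4 58.2] [219 219 218]
137 [70.3 -2.6 57.5] [219 220 218]
144 [62.2 -2.7 57.5] [210 210 217]
151 [54.3 -2.8 59.5] [209 210 216]
158 [46.1 -2.9 59.8] [207 209 215]
165 [37.6 -3.  59.3] [206 207 214]
172 [29.  -2.  59.2] [206 206 212]
179 [20.7 -2.1 60.1] [205 203 210]
186 [12.8 -2.1 62.8] [217 215 211]
193 [ 3.8 -2.3 61.7] [215 212 209]
200 [-4.9 -2.4 61.8] [195 194 198]
207 [-21.5  -3.3  36.1] [206 205 208]
214 [-31.4  -3.5  34.7] [206 206 207]
221 [-41.6  -2.4  33.6] [202 200 206]
228 [-50.4  -2.4  36.2] [201 201 205]
```

Emit:
servo_tool([
  [[0.031,0.136,-0.1,0,0,-0.05,1],[0.031,0.136,-0.2,0,0,-0.05,1],[0.031,0.136,-0.28,0,0,-0.05,1],[0.031,0.136,-0.34,0,0,-0.05,1],[0.031,0.136,-0.37,0,0,-0.05,1],[0.031,0.136,-0.37,0,0,-0.05,1],[0.031,0.136,-0.37,0,0,-0.05,1],[0.031,0.136,-0.37,0,0,-0.05,1]],
])

```text
clock: 2.25
eef_pos: [541.1, 71.7, 82.7]
eef_rot: [3.139, -0.001, 1.351]
wrist_force: [-0.4, -0.4, 0.2]
finger_gap: 0.4
finger_force: 0.0
```

Emit:
servo_tool([
  [[0.003,0.014,-0.03,0,0,0,1],[0.003,0.014,-0.04,0,0,0,1],[0.003,0.014,-0.046,0,0,0,1],[0.003,0.014,-0.05,0,0,0,1],[0.003,0.014,-0.053,0,0,0,1],[0.003,0.014,-0.056,0,0,0,1],[0.003,0.014,-0.059,0,0,0,1],[0.003,0.014,-0.062,0,0,0,1],[0.003,0.014,-0.065,0,0,0,1],[0.003,0.014,-0.068,0,0,0,1]],
])

```text
clock: 3.25
eef_pos: [541.7, 78.7, 47.0]
eef_rot: [3.142, 0.0, 1.351]
wrist_force: [0.7, 0.1, 0.1]
finger_gap: 0.7
finger_force: 0.0
```

```bash
python3 - <<'E'
from h import *
c,W=grab('wrist','w2.png'); s=manip.read_state();print(s['eef_pos'],s['wrist_force'],s['moment'])
E
```

```text
[541.63318582  78.73514303  46.77645179] [ 0.60469774 -0.19750631  0.6405754 ] [-0.02126258 -0.0912259  -0.03280507]
```

View pics/w2.png

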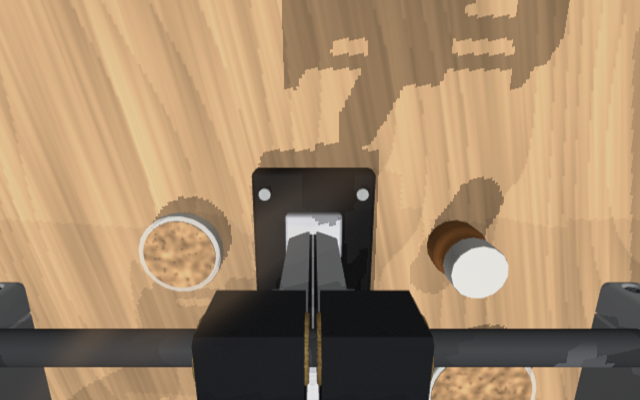

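The tip is on the tail tab, which is at about (313,220), and the clamp is moving down with it. I'll keep descending slowly.

Emit:
servo_tool([
  [[0,0,-0.003,0,0,0,1],[0,0,-0.006,0,0,0,1],[0,0,-0.009,0,0,0,1],[0,0,-0.012,0,0,0,1],[0,0,-0.015,0,0,0,1],[0,0,-0.018,0,0,0,1],[0,0,-0.02,0,0,0,1],[0,0,-0.022,0,0,0,1]],
])

```text
clock: 4.1
eef_pos: [541.7, 78.8, 36.0]
eef_rot: [-3.142, -0.0, 1.351]
wrist_force: [0.9, 0.6, 0.5]
finger_gap: 0.6
finger_force: 0.0
```

Emit:
servo_tool([
  [[0,0,-0.001,0,0,0,1],[0,0,-0.002,0,0,0,1],[0,0,-0.003,0,0,0,1]],
])

```text
clock: 4.4
eef_pos: [541.8, 78.7, 34.6]
eef_rot: [3.142, -0.0, 1.351]
wrist_force: [-0.5, -0.3, -1.3]
finger_gap: 0.8
finger_force: 0.0
```

Emit:
servo_tool([
  [[0,0,-0.001,0,0,0,1],[0,0,-0.002,0,0,0,1]],
])

```text
clock: 4.6
eef_pos: [541.7, 78.8, 33.6]
eef_rot: [3.142, -0.0, 1.351]
wrist_force: [-0.2, -0.3, 0.0]
finger_gap: 0.8
finger_force: 0.0
```

Emit:
servo_tool([
  [[0,0,-0.001,0,0,0,1],[0,0,-0.002,0,0,0,1]],
])

```text
clock: 4.8
eef_pos: [541.7, 78.7, 32.6]
eef_rot: [-3.142, -0.0, 1.351]
wrist_force: [0.3, -0.3, 0.5]
finger_gap: 0.3
finger_force: 0.0
```

Emit:
servo_tool([
  [[0,0,-0.001,0,0,0,1]],
])

```text
clock: 4.9
eef_pos: [541.8, 78.7, 32.1]
eef_rot: [3.142, 0.0, 1.351]
wrist_force: [0.6, -0.6, 1.0]
finger_gap: 0.6
finger_force: 0.0
```

```bash
python3 - <<'E'
from h import *
c,W=grab('wrist','w3.png'); s=manip.read_state();print(s['eef_pos'],s['wrist_force'])
ps=np.radians(77.5);ux=np.array([np.cos(ps),np.sin(ps)]);uy=np.array([-ux[1],ux[0]]);o=np.array([519.6,-28.8])
S=np.stack([(W[...,:2]-o)@ux,(W[...,:2]-o)@uy,W[...,2]],-1)
for r in range(190,236,4): print(r,S[r,296].round(1),S[r,335].round(1),c['frame'][r,335])
E
```

```text
[541.70704713  78.732915    32.0035705 ] [-0.18629174  0.29374702 -0.50305008]
190 [131.6  10.7  20.8] [131.4 -14.1  20.5] [57 48 40]
194 [129.   10.7  21. ] [128.6 -14.1  20. ] [55 47 39]
198 [126.4  10.7  21.3] [126.  -14.2  20. ] [52 44 37]
202 [123.8  10.7  21.5] [123.2 -14.2  19.5] [51 44 38]
206 [120.5  10.9  19.1] [120.7 -14.2  20.1] [47 42 36]
210 [118.4  10.8  21.1] [118.2 -14.2  20.8] [44 39 35]
214 [115.7  10.9  21.2] [115.4 -14.3  20.6] [41 36 34]
218 [112.8  10.9  20.7] [113.  -14.3  21.4] [37 34 32]
222 [121.5   9.4  53.4] [121.5 -12.2  53.4] [101 100 102]
226 [119.8   9.4  55.1] [119.5 -12.1  54.6] [153 154 159]
230 [117.2   9.4  54.4] [117.5 -12.1  55.3] [150 151 155]
234 [115.2   9.4  55.5] [115.4 -12.1  56. ] [144 145 149]
```

```bash
python3 - <<'E'
from h import *
c,W=grab('wrist'); s=manip.read_state();print(s['eef_pos'],s['wrist_force'],s['joints'],c['vfov'],c['cx'],c['cy'])
ps=np.radians(77.5);ux=np.array([np.cos(ps),np.sin(ps)]);uy=np.array([-ux[1],ux[0]]);o=np.array([519.6,-28.8])
S=np.stack([(W[...,:2]-o)@ux,(W[...,:2]-o)@uy,W[...,2]],-1)
for r in range(228,290,6): print(r,S[r,302].round(1),S[r,325].round(1),c['frame'][r,325],c['range_z'][r,325])
T=np.array(c['cam_to_world']);f=200/np.tan(np.radians(c['vfov'])/2)
p=np.linalg.inv(T)@np.r_[s['eef_pos'],1];print(p[:3],p[0]/p[2]*f+c['cx'],p[1]/p[2]*f+c['cy'])
c,W=grab('scene','s2.png')
cv2.imwrite('pics/s2c.png',cv2.resize(c['frame'][120:260,230:390,::-1],None,fx=4,fy=4,interpolation=2))
E
```

```text
[541.70191966  78.74444246  32.00948543] [ 0.46236085 -0.08488857  1.05124659] [7.74346670e-02 4.56547100e-01 1.66769187e+00 1.51996082e-05
 1.01748196e+00 2.97273191e-01] 58.22699551746971 312.448050787944 197.9298199512957
228 [118.9   6.1  55.9] [118.4  -6.6  54.6] [154 155 159] 198.21048
234 [119.6   5.8  66.6] [119.   -6.2  65.2] [114 114 116] 187.89275
240 [119.9   5.5  75.6] [119.7  -5.8  75.3] [97 97 97] 177.98122
246 [119.6   5.4  82.4] [119.3  -5.6  81.9] [97 97 97] 171.71165
252 [119.5   5.2  89.1] [119.9  -5.3  90.1] [94 94 95] 163.61038
258 [120.    5.   96.7] [119.6  -5.1  95.9] [95 95 95] 158.15901
264 [119.4   4.9 101.4] [119.8  -4.9 102.3] [94 95 95] 151.86218
270 [119.1   4.7 106.3] [119.3  -4.7 106.9] [94 95 95] 147.6198
276 [119.1   4.6 111.5] [119.5  -4.5 112.3] [94 95 95] 142.29
282 [119.7   4.4 117.5] [119.1  -4.4 116.5] [95 95 95] 138.382
288 [119.7   4.3 122. ] [118.5  -4.3 120. ] [80 81 82] 135.15123
[ -1.3392352   18.93088957 222.31556596] 310.28464185041577 228.51089775339582
```

View pics/s2c.png

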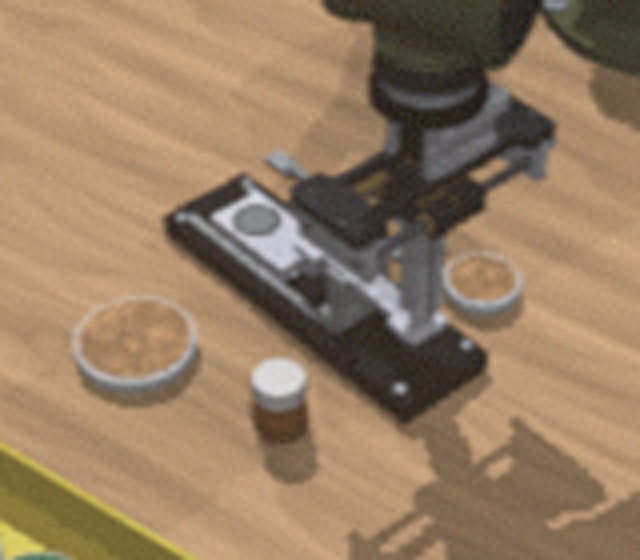

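```bash
python3 - <<'E'
from h import *
ps=np.radians(77.5);ux=np.array([np.cos(ps),np.sin(ps)]);uy=np.array([-ux[1],ux[0]]);o=np.array([519.6,-28.8])
s=manip.read_state()
for n in('scene','top'):
  c,W=grab(n); T=np.array(c['cam_to_world']);f=200/np.tan(np.radians(c['vfov'])/2)
  S=np.stack([(W[...,:2]-o)@ux,(W[...,:2]-o)@uy,W[...,2]],-1)
  p=np.linalg.inv(T)@np.r_[s['eef_pos'],1];u,v=p[0]/p[2]*f+c['cx'],p[1]/p[2]*f+c['cy'];print(n,u,v)
  if n=='scene':
    for r in range(170,216,3): print(r,[S[r,k].round(0).astype(int).tolist() for k in range(328,346,4)])
    d=np.load('scene1.npz')['W'];S0=np.stack([(d[...,:2]-o)@ux,(d[...,:2]-o)@uy,d[...,2]],-1)
    print('before')
    for r in range(191,212,4): print(r,[S0[r,k].round(0).astype(int).tolist() for k in range(328,346,4)])
E
```

```text
scene 334.50751845763267 204.57424871575728
170 [[130, -46, 198], [132, -34, 193], [129, -16, 181], [137, -10, 182], [142, 0, 180]]
173 [[134, -49, 193], [123, -25, 172], [137, -24, 180], [145, -18, 181], [143, -1, 171]]
176 [[-24, 101, -3], [134, -35, 175], [139, -26, 173], [144, -17, 171], [12, 138, -1]]
179 [[134, -49, 173], [139, -39, 170], [119, -5, 137], [122, 7, 133], [22, 128, -2]]
182 [[3, 76, 4], [111, -12, 126], [122, -8, 131], [118, 11, 117], [34, 116, 0]]
185 [[9, 71, -1], [113, -13, 117], [120, -6, 118], [119, 11, 107], [53, 97, 12]]
188 [[15, 65, -6], [112, -12, 106], [120, -5, 107], [119, 11, 96], [65, 85, 15]]
191 [[54, 28, 31], [113, -13, 96], [121, -5, 96], [119, 12, 85], [77, 73, 18]]
194 [[83, 1, 56], [116, -16, 89], [121, -5, 85], [120, 11, 74], [81, 69, 11]]
197 [[90, -6, 53], [114, -13, 74], [119, -2, 70], [74, 60, 0], [81, 70, -1]]
200 [[100, -15, 54], [107, -6, 52], [119, -2, 59], [119, 14, 49], [90, 61, -2]]
203 [[82, 2, 18], [113, -12, 50], [123, -6, 53], [106, 27, 19], [112, 38, 16]]
206 [[90, -5, 17], [117, -16, 43], [107, 11, 18], [113, 21, 16], [123, 27, 19]]
209 [[101, -15, 19], [105, -3, 14], [115, 3, 18], [123, 11, 18], [131, 19, 18]]
212 [[111, -25, 21], [118, -15, 20], [123, -5, 16], [132, 2, 18], [141, 9, 20]]
215 [[117, -30, 17], [125, -22, 18], [132, -13, 16], [140, -5, 18], [139, 12, 5]]
before
191 [[55, 28, 31], [36, 62, -3], [45, 71, -2], [50, 83, -6], [73, 77, 13]]
195 [[86, -1, 54], [95, 5, 56], [57, 59, -3], [66, 67, -2], [84, 66, 11]]
199 [[97, -13, 54], [103, -3, 52], [111, 6, 52], [118, 15, 51], [87, 64, -2]]
203 [[84, 0, 21], [118, -16, 56], [125, -8, 56], [105, 28, 18], [114, 36, 18]]
207 [[96, -10, 20], [101, 1, 16], [110, 8, 18], [117, 17, 18], [125, 25, 18]]
211 [[107, -20, 19], [115, -13, 20], [121, -2, 17], [128, 6, 17], [137, 14, 18]]
top 319.8184269478325 198.22503743449474
```

```bash
python3 - <<'E'
from h import *
f1=np.load('w1.npz');W1=f1['W']
c,W=grab('wrist')
R=np.array([0,0,0])
for r in range(214,262,4): print(r,W1[r,300].round(0),W1[r,325].round(0),f1['f'][r,325], '| now',W[r,302].round(0),c['frame'][r,325])
s=manip.read_state();print(s['eef_pos'],s['wrist_force'])
cv2.imwrite('pics/cmp.png',np.hstack([cv2.resize(a[190:300,260:370,::-1],None,fx=3.5,fy=3.5,interpolation=0) for a in(f1['f'],c['frame'])]))
E
```

```text
214 [507. -59.  35.] [539. -65.  24.] [162 163 160] | now [538.  85.  19.] [48 43 38]
218 [506. -64.  35.] [539. -70.  25.] [164 165 162] | now [537.  83.  21.] [44 39 36]
222 [506. -70.  34.] [539. -76.  25.] [165 166 165] | now [540.  91.  54.] [103 102 105]
226 [506. -76.  35.] [538. -81.  26.] [161 163 161] | now [540.  90.  55.] [153 154 157]
230 [505. -81.  34.] [538. -87.  25.] [145 146 145] | now [539.  87.  56.] [145 145 149]
234 [521.  16. 301.] [534.  15. 300.] [85 84 83] | now [540.  89.  65.] [115 115 117]
238 [521.  16. 307.] [534.  15. 307.] [88 87 87] | now [540.  89.  72.] [97 97 97]
242 [521.  16. 312.] [533.  15. 312.] [87 86 86] | now [540.  89.  78.] [98 98 98]
246 [521.  16. 316.] [533.  15. 316.] [86 86 86] | now [540.  89.  82.] [97 97 97]
250 [522.  15. 321.] [533.  15. 322.] [85 86 86] | now [540.  89.  87.] [97 97 98]
254 [522.  16. 326.] [533.  15. 326.] [84 85 85] | now [540.  89.  91.] [94 95 95]
258 [522.  15. 329.] [533.  15. 330.] [84 85 85] | now [541.  89.  95.] [94 94 95]
[541.77035701  78.77709835  32.16074185] [ 0.1764328  -0.16519347 -0.42720072]
```

View pics/cmp.png

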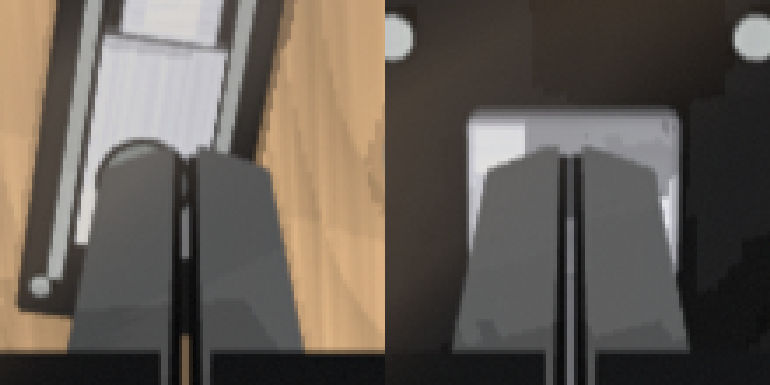

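The cameras agree that the visible fingertip sits about 30 mm above the reported TCP, so the tip is still just above the tail. I'll find contact by force instead of relying on the reported z.

Emit:
servo_tool([
  [[0,0,-0.003,0,0,0,1],[0,0,-0.006,0,0,0,1],[0,0,-0.008,0,0,0,1]],
])

```text
clock: 5.5
eef_pos: [541.7, 78.8, 27.9]
eef_rot: [-3.141, 0.0, 1.351]
wrist_force: [0.1, 0.6, -0.1]
finger_gap: 0.4
finger_force: 0.0
```

Emit:
servo_tool([
  [[0,0,-0.002,0,0,0,1],[0,0,-0.004,0,0,0,1]],
])

```text
clock: 5.7
eef_pos: [541.8, 78.8, 26.1]
eef_rot: [3.141, -0.0, 1.351]
wrist_force: [-1.3, -0.3, 2.7]
finger_gap: 0.3
finger_force: 1.5
```

Emit:
servo_tool([
  [[0,0,-0.002,0,0,0,1],[0,0,-0.004,0,0,0,1]],
])

```text
clock: 5.9
eef_pos: [541.8, 78.7, 24.2]
eef_rot: [3.141, -0.0, 1.351]
wrist_force: [-1.9, -0.9, 3.3]
finger_gap: 0.1
finger_force: 1.5
```

Emit:
servo_tool([
  [[0,0,-0.002,0,0,0,1],[0,0,-0.004,0,0,0,1]],
])

```text
clock: 6.1
eef_pos: [541.8, 78.7, 22.1]
eef_rot: [3.141, 0.0, 1.351]
wrist_force: [-0.7, -0.6, 3.4]
finger_gap: 0.7
finger_force: 1.4
```

Emit:
servo_tool([
  [[0,0,-0.003,0,0,0,1],[0,0,-0.006,0,0,0,1],[0,0,-0.009,0,0,0,1],[0,0,-0.012,0,0,0,1],[0,0,-0.015,0,0,0,1],[0,0,-0.018,0,0,0,1],[0,0,-0.021,0,0,0,1]],
])

```text
clock: 6.8
eef_pos: [541.8, 78.8, 11.5]
eef_rot: [3.142, -0.0, 1.351]
wrist_force: [-0.6, -0.3, 3.5]
finger_gap: 0.1
finger_force: 1.4
```

Emit:
servo_tool([
  [[0,0,-0.002,0,0,0,1],[0,0,-0.004,0,0,0,1],[0,0,-0.006,0,0,0,1]],
])

```text
clock: 7.1
eef_pos: [541.7, 78.8, 8.5]
eef_rot: [-3.142, -0.0, 1.351]
wrist_force: [0.4, -0.8, 3.1]
finger_gap: 0.4
finger_force: 1.4
```

Emit:
servo_tool([
  [[0,0,-0.001,0,0,0,1],[0,0,-0.002,0,0,0,1]],
])

```text
clock: 7.3
eef_pos: [541.8, 78.8, 7.6]
eef_rot: [3.142, -0.0, 1.351]
wrist_force: [0.7, -1.3, 2.9]
finger_gap: 0.8
finger_force: 1.4
```

Emit:
servo_tool([
  [[0,0,-0.001,0,0,0,1],[0,0,-0.002,0,0,0,1]],
])

```text
clock: 7.5
eef_pos: [541.7, 78.8, 6.6]
eef_rot: [-3.142, -0.0, 1.351]
wrist_force: [-0.3, 0.2, 3.5]
finger_gap: 0.5
finger_force: 1.4
```

Emit:
servo_tool([
  [[0,0,-0.001,0,0,0,1],[0,0,-0.002,0,0,0,1]],
])

```text
clock: 7.7
eef_pos: [541.7, 78.8, 5.6]
eef_rot: [-3.142, -0.0, 1.351]
wrist_force: [-0.5, -0.6, 3.5]
finger_gap: 0.6
finger_force: 1.4
```

Emit:
servo_tool([
  [[0,0,-0.001,0,0,0,1],[0,0,-0.001,0,0,0,1]],
])

```text
clock: 7.9
eef_pos: [541.7, 78.8, 5.1]
eef_rot: [-3.142, -0.0, 1.351]
wrist_force: [0.1, -0.6, 4.2]
finger_gap: 0.2
finger_force: 1.4
```

Emit:
servo_tool([
  [[0,0,-0.001,0,0,0,1],[0,0,-0.001,0,0,0,1]],
])

```text
clock: 8.1
eef_pos: [541.8, 78.7, 4.8]
eef_rot: [3.141, -0.0, 1.351]
wrist_force: [-1.7, -0.4, 7.2]
finger_gap: 0.8
finger_force: 2.6
```

Emit:
servo_tool([
  [[0,0,-0.0005,0,0,0,1],[0,0,-0.001,0,0,0,1]],
])

```text
clock: 8.3
eef_pos: [541.9, 78.7, 4.6]
eef_rot: [3.141, -0.0, 1.351]
wrist_force: [-2.6, -1.3, 11.8]
finger_gap: 0.5
finger_force: 4.4
```

Emit:
servo_tool([
  [[0,0,-0.0003,0,0,0,1],[0,0,-0.0003,0,0,0,1]],
])

```text
clock: 8.5
eef_pos: [542.0, 78.8, 4.6]
eef_rot: [3.141, -0.0, 1.351]
wrist_force: [-2.5, -0.3, 10.6]
finger_gap: 0.3
finger_force: 4.1
```

The jaw is against its upper stop, with 11 N at the tail. Next I'll retreat and go behind the carrier.

Emit:
servo_tool([
  [[0,0,0.08,0,0,0,1],[0,0,0.16,0,0,0,1],[-0.02,-0.1,0.24,0,0,0,1],[-0.043,-0.2,0.26,0,0,0,1],[-0.064,-0.3,0.26,0,0,0,1],[-0.086,-0.4,0.26,0,0,0,1],[-0.105,-0.488,0.26,0,0,0,1],[-0.105,-0.488,0.26,0,0,0,1],[-0.105,-0.488,0.26,0,0,0,1],[-0.105,-0.488,0.26,0,0,0,1]],
])

```text
clock: 9.5
eef_pos: [489.3, -164.3, 133.7]
eef_rot: [-3.141, -0.0, 1.351]
wrist_force: [0.4, 0.5, -0.0]
finger_gap: 0.5
finger_force: 0.0
```

```bash
python3 - <<'E'
from h import *
c,W=grab('wrist','w4.png');s=manip.read_state();print(s['eef_pos'],s['wrist_force'])
ps=np.radians(77.5);ux=np.array([np.cos(ps),np.sin(ps)]);uy=np.array([-ux[1],ux[0]]);o=np.array([519.6,-28.8])
S=np.stack([(W[...,:2]-o)@ux,(W[...,:2]-o)@uy,W[...,2]],-1);np.save('S4.npy',S)
x,y,z=S[...,0],S[...,1],S[...,2]
k=S[(z>30)&(z<39)&(x<-20)&(x>-135)&(abs(y)<30)];print('car',len(k),np.percentile(k,[1,50,99],axis=0).round(1).tolist())
k=S[(z>40)&(z<95)&(x<22)&(x>-30)&(abs(y)<25)];print('jaw',len(k),np.percentile(k,[1,50,99],axis=0).round(1).tolist())
k=S[(z>15)&(z<24)&(c['frame'].max(2)<70)&(x<20)&(x>-150)&(abs(y)<60)];print('deck',len(k),np.percentile(k,[0.5,50,99.5],axis=0).round(1).tolist())
E
```

```text
[ 489.4902315  -163.9409167   133.74304932] [-0.161738    0.2787106   0.33607736]
car 5462 [[-97.1, -23.0, 33.0], [-56.9, -0.3, 34.8], [-20.8, 21.9, 36.5]]
jaw 829 [[-4.0, -16.1, 54.6], [-1.5, 0.1, 75.5], [1.6, 16.0, 81.2]]
deck 8143 [[-138.0, -41.6, 18.2], [-66.5, 0.1, 20.6], [15.1, 41.3, 22.6]]
```

View pics/w4.png

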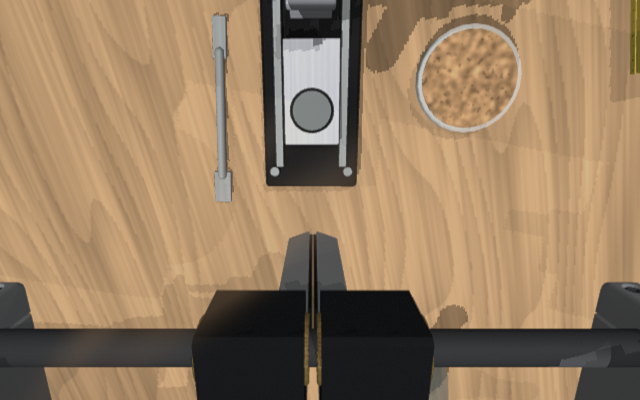

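The carrier's back edge is at row 145, cols 284–340 (stage x ≈ -97.5, centred in y), and the jaw is up. I'll lower the tool behind the carrier.

Emit:
servo_tool([
  [[0.007,0.031,-0.08,0,0,0,1],[0.007,0.031,-0.16,0,0,0,1],[0.007,0.031,-0.22,0,0,0,1],[0.007,0.031,-0.25,0,0,0,1],[0.007,0.031,-0.264,0,0,0,1],[0.007,0.031,-0.27,0,0,0,1],[0.007,0.031,-0.27,0,0,0,1]],
])

```text
clock: 10.25
eef_pos: [493.2, -149.3, -0.6]
eef_rot: [3.141, 0.0, 1.352]
wrist_force: [-0.7, -0.1, 0.4]
finger_gap: 0.5
finger_force: 0.0
```

Emit:
servo_tool([
  [[0.0035,0.0156,0,0,0,0,1],[0.0056,0.0254,0,0,0,0,1],[0.0069,0.0312,0,0,0,0,1],[0.0082,0.0371,0,0,0,0,1],[0.0095,0.043,0,0,0,0,1],[0.0108,0.0488,0,0,0,0,1],[0.0125,0.0566,0,0,0,0,1],[0.0143,0.0644,0,0,0,0,1],[0.016,0.0722,0,0,0,0,1],[0.0178,0.08,0,0,0,0,1]],
])

```text
clock: 11.25
eef_pos: [501.7, -109.4, -1.0]
eef_rot: [-3.142, 0.0, 1.351]
wrist_force: [-1.1, -2.9, 1.7]
finger_gap: 0.1
finger_force: 1.2
```

```bash
cat >> h.py <<'E'
ps=np.radians(77.5);ux=np.array([np.cos(ps),np.sin(ps)]);uy=np.array([-ux[1],ux[0]]);o=np.array([519.6,-28.8])
def st(W): return np.concatenate([((W[...,:2]-o)@ux)[...,None],((W[...,:2]-o)@uy)[...,None],W[...,2:]],-1)
def car(n):
    c,W=grab(n);S=st(W);x,y,z=np.moveaxis(S,-1,0);g=c['frame'].min(2)
    k=S[(z>30)&(z<39)&(x<35)&(x>-120)&(abs(y)<25)];print(n,len(k),np.percentile(k,[1,50,99],axis=0).round(1).tolist())
    s=manip.read_state();print('tcp',st(s['eef_pos']).round(1),s['wrist_force'].round(1))
E
python3 -c "
from h import *
car('top');car('scene');car('wrist')"
```

```text
top 76 [[-32.1, -23.7, 30.3], [-16.6, 2.0, 33.6], [8.1, 24.1, 38.9]]
tcp [-82.1   0.   -1.1] [-0.2  0.3  0.3]
scene 208 [[-81.1, -24.2, 30.2], [-38.1, -7.5, 32.4], [12.8, 19.7, 37.0]]
tcp [-82.3   0.1  -1.1] [ 0.1 -0.2 -0. ]
wrist 13156 [[-72.5, -22.8, 33.2], [-35.1, -0.5, 34.8], [-2.7, 22.2, 36.7]]
tcp [-82.5   0.2  -1.2] [-0.8 -0.5  0.4]
```

Emit:
servo_tool([
  [[0.0013,0.0059,0,0,0,0,1],[0.0026,0.0117,0,0,0,0,1],[0.0039,0.0176,0,0,0,0,1],[0.0052,0.0234,0,0,0,0,1],[0.0065,0.0293,0,0,0,0,1],[0.0078,0.0351,0,0,0,0,1],[0.0087,0.039,0,0,0,0,1]],
])

```text
clock: 12.1
eef_pos: [506.1, -90.0, -1.0]
eef_rot: [3.142, -0.0, 1.351]
wrist_force: [-1.5, -0.5, -1.3]
finger_gap: 0.3
finger_force: 0.5
```

Emit:
servo_tool([
  [[0.0004,0.002,0,0,0,0,1],[0.0008,0.0039,0,0,0,0,1]],
])

```text
clock: 12.3
eef_pos: [506.4, -88.2, -1.0]
eef_rot: [-3.142, 0.0, 1.351]
wrist_force: [-0.5, -0.7, -1.4]
finger_gap: 0.8
finger_force: 0.5
```

Emit:
servo_tool([
  [[0.0002,0.001,0,0,0,0,1],[0.0004,0.002,0,0,0,0,1]],
])

```text
clock: 12.5
eef_pos: [506.6, -87.3, -1.0]
eef_rot: [3.142, 0.0, 1.351]
wrist_force: [0.2, -0.7, -0.6]
finger_gap: 0.6
finger_force: 0.5
```

Emit:
servo_tool([
  [[0.0002,0.001,0,0,0,0,1],[0.0004,0.002,0,0,0,0,1]],
])

```text
clock: 12.7
eef_pos: [506.8, -86.3, -1.0]
eef_rot: [3.142, 0.0, 1.351]
wrist_force: [0.2, -1.2, -0.3]
finger_gap: 0.4
finger_force: 0.5
```

Emit:
servo_tool([
  [[0.0002,0.001,0,0,0,0,1],[0.0002,0.001,0,0,0,0,1]],
])

```text
clock: 12.9
eef_pos: [506.9, -85.7, -1.0]
eef_rot: [3.142, -0.0, 1.351]
wrist_force: [0.4, -0.9, -0.3]
finger_gap: 0.3
finger_force: 0.2
```

Emit:
servo_tool([
  [[0.0002,0.001,0,0,0,0,1],[0.0002,0.001,0,0,0,0,1]],
])

```text
clock: 13.1
eef_pos: [506.9, -85.5, -1.0]
eef_rot: [-3.142, 0.0, 1.351]
wrist_force: [-0.5, -3.4, -0.5]
finger_gap: 0.5
finger_force: 1.9
```

Emit:
servo_tool([
  [[0.0002,0.001,0,0,0,0,1],[0.0002,0.001,0,0,0,0,1]],
])

```text
clock: 13.3
eef_pos: [506.9, -85.4, -1.0]
eef_rot: [-3.141, 0.001, 1.351]
wrist_force: [-2.0, -6.9, -0.3]
finger_gap: 0.4
finger_force: 3.9
```

Emit:
servo_tool([
  [[0.0002,0.001,0,0,0,0,1],[0.0002,0.001,0,0,0,0,1]],
])

```text
clock: 13.5
eef_pos: [506.9, -85.3, -1.0]
eef_rot: [-3.141, 0.002, 1.351]
wrist_force: [-3.8, -10.5, -0.7]
finger_gap: 0.2
finger_force: 5.7
```

The carrier is hard against the stop: 11 N with no further motion. I'll back off, rise and go over the jaw.

Emit:
servo_tool([
  [[-0.0065,-0.03,0,0,0,0,1],[-0.0065,-0.03,0,0,0,0,1],[-0.0065,-0.03,0.08,0,0,0,1],[-0.0065,-0.03,0.16,0,0,0,1],[0,0,0.19,0,0,0,1],[0.02,0.08,0.19,0,0,0,1],[0.0286,0.126,0.17,0,0,0,1],[0.0286,0.126,0.15,0,0,0,1],[0.0286,0.126,0.14,0,0,0,1],[0.0286,0.126,0.14,0,0,0,1]],
])

```text
clock: 14.5
eef_pos: [520.9, -22.0, 68.2]
eef_rot: [-3.14, 0.0, 1.35]
wrist_force: [0.6, 0.4, 0.3]
finger_gap: 0.5
finger_force: 0.0
```

```bash
python3 -c "
from h import *
car('scene');car('top')
c,W=grab('scene');S=st(W);x,y,z=np.moveaxis(S,-1,0)
k=S[(z>60)&(z<83)&(x<20)&(x>-12)&(abs(y)<20)];print(np.percentile(k,[1,50,99],axis=0).round(1))"
```

```text
scene 138 [[-47.1, -24.7, 30.1], [-14.7, -10.1, 32.2], [27.1, 17.5, 35.4]]
tcp [ 6.9 -0.2 68.7] [ 0.  -0.5 -0.6]
top 5 [[-92.7, -22.6, 30.4], [-78.0, -12.6, 32.2], [-37.0, 9.7, 35.1]]
tcp [ 6.9 -0.4 69.1] [ 0.2 -0.5  0.1]
[[ -0.8 -18.6  60.9]
 [  9.4  -3.7  72.8]
 [ 19.8  14.9  79.7]]
```

Emit:
servo_tool([
  [[0,0,-0.015,0,0,0,1],[0,0,-0.026,0,0,0,1],[0,0,-0.03,0,0,0,1],[0,0,-0.033,0,0,0,1],[0,0,-0.036,0,0,0,1],[0,0,-0.039,0,0,0,1],[0,0,-0.042,0,0,0,1],[0,0,-0.045,0,0,0,1]],
])

```text
clock: 15.45
eef_pos: [521.8, -21.5, 46.8]
eef_rot: [3.141, 0.0, 1.351]
wrist_force: [0.0, -0.0, 3.8]
finger_gap: 0.4
finger_force: 1.7
```

Emit:
servo_tool([
  [[0,0,-0.003,0,0,0,1],[0,0,-0.006,0,0,0,1],[0,0,-0.009,0,0,0,1]],
])

```text
clock: 15.75
eef_pos: [521.6, -21.4, 41.9]
eef_rot: [3.141, 0.0, 1.351]
wrist_force: [0.3, -1.4, 4.8]
finger_gap: 0.6
finger_force: 1.7
```

Emit:
servo_tool([
  [[0,0,-0.002,0,0,0,1],[0,0,-0.004,0,0,0,1],[0,0,-0.006,0,0,0,1]],
])

```text
clock: 16.05
eef_pos: [521.5, -21.3, 38.9]
eef_rot: [-3.142, 0.0, 1.351]
wrist_force: [-0.7, -2.0, 3.6]
finger_gap: 0.6
finger_force: 1.8
```

Emit:
servo_tool([
  [[0,0,-0.001,0,0,0,1],[0,0,-0.002,0,0,0,1],[0,0,-0.003,0,0,0,1]],
])

```text
clock: 16.35
eef_pos: [521.5, -21.3, 37.4]
eef_rot: [-3.142, 0.0, 1.351]
wrist_force: [-0.1, -2.1, 4.1]
finger_gap: 0.3
finger_force: 1.8
```

Emit:
servo_tool([
  [[0,0,-0.001,0,0,0,1],[0,0,-0.002,0,0,0,1]],
])

```text
clock: 16.55
eef_pos: [521.4, -21.3, 36.4]
eef_rot: [-3.142, 0.0, 1.351]
wrist_force: [-0.7, -1.6, 3.2]
finger_gap: 0.3
finger_force: 1.8
```

Emit:
servo_tool([
  [[0,0,-0.001,0,0,0,1],[0,0,-0.001,0,0,0,1]],
])

```text
clock: 16.75
eef_pos: [521.5, -21.3, 35.9]
eef_rot: [-3.142, 0.0, 1.351]
wrist_force: [1.1, -1.9, 3.2]
finger_gap: 0.3
finger_force: 1.4
```

Emit:
servo_tool([
  [[0,0,-0.001,0,0,0,1],[0,0,-0.001,0,0,0,1]],
])

```text
clock: 16.95
eef_pos: [521.4, -21.3, 35.4]
eef_rot: [-3.142, 0.0, 1.351]
wrist_force: [-0.4, -1.7, 2.4]
finger_gap: 0.3
finger_force: 1.5
```

Emit:
servo_tool([
  [[0,0,-0.001,0,0,0,1],[0,0,-0.002,0,0,0,1]],
])

```text
clock: 17.15
eef_pos: [521.5, -21.3, 34.5]
eef_rot: [3.142, 0.0, 1.351]
wrist_force: [-1.2, -1.6, 3.5]
finger_gap: 0.8
finger_force: 1.8
```

Emit:
servo_tool([
  [[0,0,-0.001,0,0,0,1],[0,0,-0.001,0,0,0,1]],
])

```text
clock: 17.35
eef_pos: [521.5, -21.4, 34.1]
eef_rot: [3.141, 0.0, 1.351]
wrist_force: [-1.8, -2.9, 7.3]
finger_gap: 0.8
finger_force: 3.0
```

Emit:
servo_tool([
  [[0,0,-0.001,0,0,0,1],[0,0,-0.001,0,0,0,1]],
])

```text
clock: 17.55
eef_pos: [521.6, -21.4, 34.0]
eef_rot: [3.141, 0.0, 1.351]
wrist_force: [-4.0, -2.0, 10.6]
finger_gap: 0.6
finger_force: 5.2
```

Emit:
servo_tool([
  [[0,0,-0.0005,0,0,0,1],[0,0,-0.0005,0,0,0,1]],
])

```text
clock: 17.75
eef_pos: [521.6, -21.4, 33.9]
eef_rot: [3.141, 0.0, 1.351]
wrist_force: [-4.9, -1.5, 13.5]
finger_gap: 0.5
finger_force: 6.3
```

Emit:
servo_tool([
  [[0,0,-0.0002,0,0,0,1],[0,0,-0.0002,0,0,0,1],[0,0,-0.0002,0,0,0,1],[0,0,-0.0002,0,0,0,1],[0,0,-0.0002,0,0,0,1],[0,0,-0.0002,0,0,0,1],[0,0,-0.0002,0,0,0,1],[0,0,-0.0002,0,0,0,1]],
])

```text
clock: 18.55
eef_pos: [521.6, -21.4, 33.9]
eef_rot: [3.141, 0.0, 1.351]
wrist_force: [-5.0, -3.0, 13.8]
finger_gap: 0.1
finger_force: 6.8
```

Emit:
servo_tool([
  [[0,0,0.002,0,0,0,1],[0,0,0.01,0,0,0,1],[0,0,0.04,0,0,0,1],[0,0,0.1,0,0,0,1],[-0.1,-0.3,0.2,0,0,0,1],[-0.1,-0.3,0.2,0,0,0,1],[-0.1,-0.3,0.2,0,0,0,1],[-0.1,-0.3,0.2,0,0,0,1],[-0.1,-0.3,0.2,0,0,0,1]],
])

```text
clock: 19.45
eef_pos: [471.1, -172.9, 133.7]
eef_rot: [3.141, 0.0, 1.348]
wrist_force: [-0.4, -0.1, -0.5]
finger_gap: 0.6
finger_force: 0.0
```

```bash
python3 - <<'E'
from h import *
c,W=grab('wrist','w5.png');S=st(W);x,y,z=np.moveaxis(S,-1,0);s=manip.read_state();print(s['eef_pos'],s['wrist_force'],s['clock'])
def q(n,m):
  k=S[m];print(n,len(k),np.percentile(k,[1,50,99],axis=0).round(1).tolist())
q('car',(z>30)&(z<39)&(x<35)&(x>-120)&(abs(y)<25))
m=(z>50)&(z<80)&(x>-12)&(x<17)&(abs(y)<14);q('jaw',m);k=S[m];print('slope',np.polyfit(k[:,0],k[:,2],1))
m=(z>35)&(z<80)&(x>93)&(x<119)&(abs(y)<14);q('tail',m)
E
```

```text
[ 471.31109661 -171.56594378  133.0624278 ] [-0.20261577  0.91813627 -0.0954915 ] 19.5
car 3836 [[-48.2, -23.1, 32.9], [-23.8, -0.6, 34.9], [-0.9, 22.0, 36.8]]
jaw 38 [[-6.6, -13.3, 59.0], [-6.4, -0.4, 60.2], [-6.0, 13.1, 61.2]]
slope [-3.53035895 37.8086506 ]Traceback (most recent call last):
  File "<stdin>", line 7, in <module>
  File "<stdin>", line 4, in q
    return _quantile_unchecked(
        a, q, axis, out, overwrite_input, method, keepdims, weights)
    return _ureduce(a,
                    func=_quantile_ureduce_func,
    ...<5 lines>...
                    overwrite_input=overwrite_input,
                    method=method)
    r = func(a, **kwargs)
    result = _quantile(arr,
                       quantiles=q,
    ...<2 lines>...
                       out=out,
                       weights=wgt)
    slices_having_nans = np.isnan(arr[-1, ...])
                                  ~~~^^^^^^^^^
IndexError: index -1 is out of bounds for axis 0 with size 0
```

View pics/w5.png

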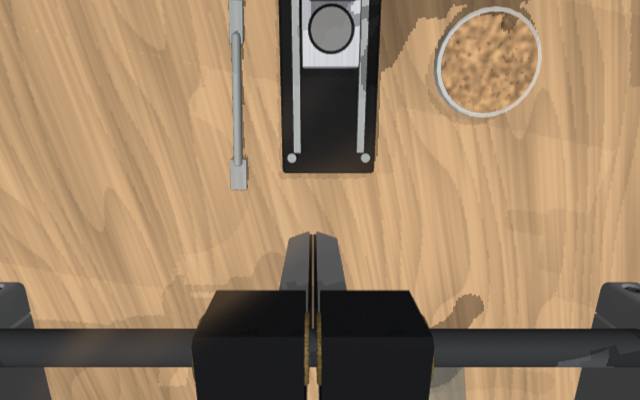

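The picture shows the carrier's back edge at row 68, cols 303–360 (stage x ≈ -48.5, home). The jaw is down on it, and the tool is clear. I'll hand in.

```bash
python3 -c "
from cell import manip
print(manip.sign_off())"
```

```text
the job is handed in; nothing more can be done
None
```

The carrier is hard against the stop with the jaw clamped down on it, after holding about 13.5 N on the jaw for nearly a second. No force reading passed 15 N, I saw no bystander moved, and the job was handed in at about 20 s; the hand-in returned no verdict.

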